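Fasten a shelf bracket to its rail with a quarter-turn thumbscrew

ROBOT

A 6-joint arm with a two-finger parallel gripper is mounted at the origin on the work surface. World frame = base frame: x ahead of the robot, y to its left, z up, the work surface at z = 0. Lengths are in m, angles in rad, forces in N, time in s.
With the tool pointing down it reaches from about 0.3 to 0.875 m from the base axis. Payload 6.4 kg.
Tool frame: the origin (TCP) lies midway between the tips of the shut fingers; the grasp point (between the pads) lies 19 mm behind it (ctrl.pinch_z is the distance from the TCP to the grasp point, in m); z points along the fingers, y is the line along which they close (so a half turn about z gives the same grasp; the last joint's range is limited). The gripper opens to 85 mm and grips with 20 to 120 N. Pads are 22 mm wide; open, the fingers measure 114 mm over their backs; the gripper's body (76 mm by 85 mm) begins 54 mm behind the grasp point. The pads swing forward as they close: fully open they stand 13 mm farther back than shut.
Start: joints at [-1.348, 0.181, 1.607, -0, 1.354, -0.206], TCP at [0.239, -0.523, 0.231] pointing down, gripper open.
Joint ranges: [-2.99, 2.99], [-0.89, 2.07], [0.3, 2.58], [-1.14, 4.28], [0, 2.63], [-3.12, 3.12]. Speed limits (rad/s): [2.57, 2.57, 3.01, 3.14, 3.14, 3.14].

INTERFACE

Orientations are given as a unit quaternion [w, x, y, z].
In Python, from bench import ctrl gives the robot as it stands.
- The arm moves only by the tool apply_moves, never from a script. Its argument "moves" is a list of rows, each an object with "jaw": the opening, from 0 (shut) to 1 (fully open); "offset": the shift along the tool's x, y, z in mm, a list of three; "rot": the turn, a rotation vector about the tool's x, y, z in degrees, a list of three. In form: [{"jaw": jaw, "offset": [dx, dy, dz], "rot": [ax, ay, az]}, ...]. A call has exactly 5 rows; each row shifts and turns the commanded pose from where the row before left it, along the tool's axes as they then stand; what a row does not reach is not made up. A row lasts 1/8 s, in which the tool goes at most 62.5 mm and 10.7 degrees, less where a joint would pass 70% of its speed; a pose out of reach is approached as far as the arm can. A call is refused whole if a number of a shift passes 62.5 or a number of a turn 10.7, either way. A call with a gripper value outside its range is refused whole. The fingers move at their own pace and stop on an object; the grip force is fixed at half the most. Time passes only in rows, so rows that do not move let the fingers close, or fill a call up. It gives the time, the measured TCP pose, the force, the opening and the grip force at its end, in the units of the state.
- ctrl.get_obs(): the state, without advancing time (a new reading comes with each control period).
- ctrl.camera(name): name is "scene" or "top" or "wrist"; returns (picture, depth): 384x512x3 uint8, red, green, blue; 384x512 float32, m along the optical axis (not along the pixel's ray), 0 where there is no reading.
- ctrl.camera_params(name): a dict with "K" (3x3 intrinsics, pixels), "cam_to_world" (4x4, takes a point from camera to world coordinates); the wrist camera has in their place "mount" (4x4, takes a point from camera to tool coordinates, whose origin is the TCP and whose axes are the flange's). Camera axes: x right, y down, z forward; pixel columns grow to the right and rows downward; lengths in m; the calibration is good to about 2 mm. A picture is of the moment at which its call begins: read the wrist's pose just before it. camera_params takes no time and is no camera call.
- ctrl.hand_in(): hands the job in; it is judged then, once.
Trained networks look in the newest picture that a camera, given by its name, has taken for a name from the list of things; names that differ only in an ending like _2 or _b are one class to them, and where a whole thing is asked for, a point or a joint stands for the part that bears it (a point fixed in the world has none). Each returns a list of dicts, best first, with "score" (0 to 1); they miss things now and then, are a little off and sometimes report something else, mostly with a low value. They report only what shows in the picture. A call takes as long as a camera call.
- ctrl.outline_of(camera, target): "region" (384x512 bool, what is visible of it) and "position" ([column, row] in pixels, amid what is visible of it).
The state is a dict: "time_s": time; "q": joint angles; "dq": joint speeds; "joint_efforts": joint torques, N m; "eef_pos": TCP position; "eef_rot": TCP orientation; "wrist_force": force on the tool from outside, world axes, zero at the start; "torque": the same for the moment, N m; "opening": opening from 0.0 (shut) to 1.0 (fully open); "grasp_force": force on a finger pad.
Only numpy, scipy, OpenCV 4.12 (cv2) and the standard library are available. Lean on these libraries where they do the work, as an engineer would, in place of code of your own. Each camera call takes 0.05 s, during which the arm holds its last target. There are 200 camera calls.

TASK

Fasten the white shelf bracket to the blue rail with the red thumbscrew: put the screw's foot through the slot of the bracket, slide the bracket along the rail until the hidden slot underneath lines up and the foot can be pressed down through both, then turn it about a quarter turn clockwise until it stops and let go, so that it stays locked down. Feel for the slot gently, never pressing the screw hard against the rail or bracket, and leave the other things on the desk where they are.

Things in the scene. Friction and masses are not known exactly. Their poses are not given: they have to be found in the camera images.
- screw: red thumbscrew, loose, about 60 g, upright in the holder. Origin: centre of its foot's underside, z up. From the bottom: steel T-foot 24 (x) x 7 (y) x 6 mm high; shank 7 mm diameter, 17 mm long; red collar 28 mm diameter, 4 mm thick (z 23-27 mm); flat red wing to grip 30 (x) x 10 (y) x 30 mm high (z 27-57 mm). Wing and foot lie along the same x axis
- holder: yellow block on a black base, fixed, 60 x 60 x 34 mm, origin at the centre of its underside. A slot 28 (its x) x 11 mm (its y) in the top holds the thumbscrew; the collar rests on the top (foot underside 11 mm above the desk). It stands either to the left or to the right of the rail, the green bin on the other side.
- rail: blue steel channel on the desk, fixed, 80 (x) x 270 (y, length) x 60 mm high, origin: centre of underside. Inside, hidden under the bracket, is a sprung steel plate, top 59 mm above the desk, 5 mm thick, with a slot 28 (x) x 11 mm (y) on the centre line. It is under the bracket's slot at some value of bracket between 0.035 and 0.070 that cannot be seen and must be felt for
- receiver_spring (a point): point on the rail's centre line, mid-length, 59 mm up (not the hidden slot). A spring plunger fills the hidden slot flush with the plate's top: it yields at about 3 N, takes about 8 N at full depth and pushes an unlocked screw back out. The plate itself gives 1 mm per 4 N (after 3 N, 4 mm at most). Collar pressed down on the bracket = foot 5 mm clear below the plate
- receiver_stop (a point): point on the rail's centre line, mid-length, 54 mm up: underside of the hidden plate. Turned clockwise (from above) the foot goes under the plate; stops end the turn at 90 degrees; anticlockwise is blocked. Let go, the locked screw rises and stays, foot underside 48 mm above the desk
- bracket (a joint): position (m) of the white steel shelf bracket along the rail, 0 to 0.080, growing to the rail's +y, friction about 2.5 N; it cannot leave the rail. At 0 its slot is 35 mm on the -y side of the rail's middle. Base plate 78 (x) x 170 (y) x 6 mm, upper face 66 mm above the desk; an upright plate 60 (x) x 8 (y) x 45 mm high stands on it 79 mm to the -y side of the slot
- bracket_slot (a point): centre of the slot 28 (x) x 11 mm (y) through the bracket's base plate, at the upper face of the plate; same axes as the rail (x across it, y along it, z up)
- bin: green open bin 90 x 90 x 45 mm, fixed, origin at the centre of its underside
- tape: roll of brown tape 90 mm diameter, 48 mm high, a bystander; origin at the centre of its underside
- carton: cardboard carton 90 x 130 x 70 mm, a bystander; origin at the centre of its underside
- stapler: blue and black stapler 150 x 36 x 50 mm, a bystander; origin at the centre of its underside
- mug: white mug 80 mm diameter, 90 mm high, a bystander; origin at the centre of its underside
- driver: screwdriver with a yellow handle lying on the desk, a bystander; origin near its middle
- spare: spare white angle bracket 110 x 50 x 65 mm, a bystander; origin at the centre of its underside

How it is judged:
On the way:
1. the foot is pressed through both slots, not yet turned (z of screw in the frame of bracket_slot below -0.018 m and horizontal distance between screw and bracket_slot below 0.006 m and angle between the x axis of screw and the x axis of rail, either way round below 0.5 rad).
At the end, for the whole second after the job is handed in: thumbscrew released, upright (0.2 rad) and at rest within 6 mm of the centre of the bracket's slot, its foot through both plates (foot underside 15.5 mm or more below the bracket's upper face) and turned 60 degrees or more across the slots (z of screw in the frame of bracket_slot below -0.0155 m and horizontal distance between screw and bracket_slot below 0.006 m and angle between the x axis of screw and the x axis of rail, either way round above 1.05 rad and angle between screw's own z axis and vertical below 0.2 rad and linear speed of screw below 0.02 m/s); the robot touches nothing.
It fails at once if the thumbscrew is pressed with more than 50 N on the rail, receiver or bracket (contact force between screw and rail above 50 N).
It fails at once if a bystander is moved by more than 30 mm (distance of any of tape, carton, stapler, mug, driver, spare from where it was at the start of the episode above 0.03 m).
It also fails if it takes over 64 s, if anything falls off the work surface, if the arm or the gripper's body presses on something with over 40 N, if the wrist force passes 120 N, or if a joint passes its speed limit or range.

## Working session

There is one attempt and no reset: what is moved stays moved. The work goes in short steps, Python scripts to look and compute and a tool call to move; the robot and the scene stay as the last step left them, time stands still between calls to the robot, and variables do not carry over. Pictures are saved under pics/ and viewed, at most 10 in all, crops included, and the job is handed in when it is done.

Besides the shell and the picture viewer there is one more tool, called as a command line: name --argument value ..., lists and objects as JSON in quotes. apply_moves: Moves the arm, as the interface text tells. Its arguments: {"type":"object","properties":{"moves":{"type":"array"}},"required":["moves"]}

```bash
mkdir -p pics; ls; cat > h.py <<'E'
import numpy as np, cv2
from bench import ctrl
from scipy.spatial.transform import Rotation as R
def T(cam):
    p=ctrl.camera_params(cam); K=np.array(p["K"])
    if cam!="wrist": return K,np.array(p["cam_to_world"])
    o=ctrl.get_obs(); q=o["eef_rot"]; M=np.eye(4); M[:3,:3]=R.from_quat([q[1],q[2],q[3],q[0]]).as_matrix(); M[:3,3]=o["eef_pos"]
    return K,M@np.array(p["mount"])
def pts(d,K,M,mask):
    r,c=np.nonzero(mask&(d>0)); z=d[r,c]
    P=np.c_[(c-K[0,2])*z/K[0,0],(r-K[1,2])*z/K[1,1],z]
    return P@M[:3,:3].T+M[:3,3]
def ray(u,v,h,K,M):
    d=M[:3,:3]@np.linalg.solve(K,[u,v,1]); return M[:3,3]+d*(h-M[2,3])/d[2]
E
python3 - <<'E'
from h import *
ims=[]
for cam in ("top",):
    K,M=T(cam); im,d=ctrl.camera(cam); cv2.imwrite(f"pics/{cam}0.png",im[:,:,::-1])
    print(K.round(1).tolist(),M.round(3).tolist())
    for n in ("screw","holder","rail","bracket","bin","mug","carton"):
        for o in ctrl.outline_of(cam,n)[:1]:
            P=pts(d,K,M,o["region"]); 
            z=np.percentile(P[:,2],90) if len(P) else 0
            t=P[abs(P[:,2]-z)<.006]
            rect=cv2.minAreaRect((t[:,:2]*1000).astype(np.float32))
            print(n,round(o["score"],2),np.round(o["position"]),len(P),"z90",z.round(3),"med",np.median(P,0).round(3),"topz rect mm",np.round(rect[0],1),np.round(rect[1],1),round(rect[2],1))
print(ctrl.get_obs())
E
```

```text
pics
[[448.9, 0.0, 257.3], [0.0, 448.9, 193.9], [0.0, 0.0, 1.0]] [[0.0, -0.997, 0.079, 0.46], [-1.0, -0.0, 0.003, -0.029], [-0.003, -0.079, -0.997, 1.653], [0.0, 0.0, 0.0, 1.0]]
screw 0.38 [163. 214.] 79 z90 0.07 med [0.521 0.309 0.044] topz rect mm [518.9 308.9] [29.5 10.3] 25.0
holder 0.6 [169. 213.] 222 z90 0.04 med [0.516 0.302 0.035] topz rect mm [518.  308.6] [58.1 58.8] 24.5
rail 0.96 [240. 208.] 1970 z90 0.072 med [0.54  0.037 0.063] topz rect mm [541.2  37.1] [262.6  79.3] 85.7
bracket 0.85 [243. 205.] 1023 z90 0.074 med [0.539 0.016 0.068] topz rect mm [539.7  16.1] [166.9  77.2] 85.9
bin 0.55 [331. 230.] 697 z90 0.045 med [ 0.458 -0.292  0.008] topz rect mm [ 455.9 -287.4] [91.1 89.9] 83.8
carton 0.67 [279. 151.] 992 z90 0.076 med [ 0.742 -0.097  0.071] topz rect mm [746.9 -97.8] [ 90.4 128. ] 1.6
{'time_s': 0.4, 'q': array([-1.34828770e+00,  1.80892099e-01,  1.60710225e+00,  3.76533189e-05,
        1.35382240e+00, -2.06335178e-01]), 'dq': array([ 1.15545367e-04, -2.10668981e-03, -1.55956423e-03, -1.88899339e-04,
       -1.78205328e-03,  4.82880712e-05]), 'joint_efforts': array([-1.41126104e-03, -4.44308960e+01, -3.51176870e+01, -3.51129274e-04,
        3.39374834e-03,  1.89234339e-05]), 'eef_pos': array([ 0.23909355, -0.52287908,  0.23118714]), 'eef_rot': array([-1.12189033e-04,  9.77100424e-01,  2.12778639e-01,  1.74781231e-05]), 'wrist_force': array([-0.39598952, -0.12904727,  0.24338635]), 'torque': array([-0.01498212,  0.03172285,  0.0014799 ]), 'grasp_force': 0.0, 'opening': 0.9967181561363057}
```

View pics/top0.png

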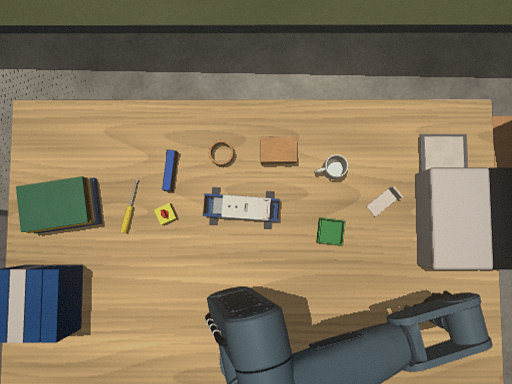

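```bash
cat >> h.py <<'E'
def yaw(o=None):
    o=o or ctrl.get_obs(); q=o["eef_rot"]; m=R.from_quat([q[1],q[2],q[3],q[0]]).as_matrix(); return np.degrees(np.arctan2(m[1,0],m[0,0])),m
def plan(p,psi,n):
    """rows to world TCP p with tool-x yaw psi (deg), tool staying vertical"""
    o=ctrl.get_obs(); y,m=yaw(o); d=(np.array(p)-o["eef_pos"])*1000/n
    dy=((psi-y+180)%360-180) if abs(psi)<=180 else psi-y
    print("pos",o["eef_pos"].round(4),"yaw",y.round(2),"z",m[:,2].round(4),"t",o["time_s"],"F",o["wrist_force"].round(1))
    for i in range(n):
        a=np.radians(y+dy*i/n); c,s=np.cos(a),np.sin(a)
        print([round(float(d[0]*c+d[1]*s),1),round(float(d[0]*s-d[1]*c),1),round(float(-d[2]),1)],[0,0,round(float(-dy/n),2)])
E
python3 - <<'E'
from h import *
print(np.array(ctrl.camera_params("wrist")["mount"]).round(3).tolist(),np.array(ctrl.camera_params("wrist")["K"]).round(1).tolist())
plan([.50,.01,.28],175.7,15)
E
```

```text
[[0.0, -0.964, -0.267, 0.069], [1.0, 0.0, -0.0, -0.001], [0.0, -0.267, 0.964, -0.144], [0.0, 0.0, 0.0, 1.0]] [[308.3, 0.0, 256.5], [0.0, 308.3, 190.2], [0.0, 0.0, 1.0]]
pos [ 0.2391 -0.5229  0.2312] yaw 24.57 z [-0.e+00  2.e-04 -1.e+00] t 0.4 F [-0.4 -0.1  0.2]
[30.6, -25.1, -3.3] [0, 0, -10.08]
[34.5, -19.3, -3.3] [0, 0, -10.08]
[37.4, -13.0, -3.3] [0, 0, -10.08]
[39.1, -6.3, -3.3] [0, 0, -10.08]
[39.5, 0.7, -3.3] [0, 0, -10.08]
[38.8, 7.6, -3.3] [0, 0, -10.08]
[36.9, 14.2, -3.3] [0, 0, -10.08]
[33.8, 20.5, -3.3] [0, 0, -10.08]
[29.7, 26.1, -3.3] [0, 0, -10.08]
[24.7, 30.9, -3.3] [0, 0, -10.08]
[18.9, 34.7, -3.3] [0, 0, -10.08]
[12.6, 37.5, -3.3] [0, 0, -10.08]
[5.8, 39.1, -3.3] [0, 0, -10.08]
[-1.1, 39.5, -3.3] [0, 0, -10.08]
[-8.0, 38.7, -3.3] [0, 0, -10.08]
```

apply_moves --moves '[{"jaw":1,"offset":[30.6,-25.1,-3.3],"rot":[0,0,-10.08]},{"jaw":1,"offset":[34.5,-19.3,-3.3],"rot":[0,0,-10.08]},{"jaw":1,"offset":[37.4,-13,-3.3],"rot":[0,0,-10.08]},{"jaw":1,"offset":[39.1,-6.3,-3.3],"rot":[0,0,-10.08]},{"jaw":1,"offset":[39.5,0.7,-3.3],"rot":[0,0,-10.08]}]'

```text
time_s: 1.02
eef_pos: [0.3265, -0.3442, 0.248]
eef_rot: [0.0, 0.792, 0.611, 0.0]
wrist_force: [0.2, -0.3, -0.2]
opening: 0.997
grasp_force: 0.0
```

apply_moves --moves '[{"jaw":1,"offset":[38.8,7.6,-3.3],"rot":[0,0,-10.08]},{"jaw":1,"offset":[36.9,14.2,-3.3],"rot":[0,0,-10.08]},{"jaw":1,"offset":[33.8,20.5,-3.3],"rot":[0,0,-10.08]},{"jaw":1,"offset":[29.7,26.1,-3.3],"rot":[0,0,-10.08]},{"jaw":1,"offset":[24.7,30.9,-3.3],"rot":[0,0,-10.08]}]'

```text
time_s: 1.65
eef_pos: [0.4135, -0.1666, 0.2646]
eef_rot: [0.0, 0.456, 0.89, -0.0]
wrist_force: [0.0, 0.1, 0.1]
opening: 0.998
grasp_force: 0.0
```

apply_moves --moves '[{"jaw":1,"offset":[18.9,34.7,-3.3],"rot":[0,0,-10.08]},{"jaw":1,"offset":[12.6,37.5,-3.3],"rot":[0,0,-10.08]},{"jaw":1,"offset":[5.8,39.1,-3.3],"rot":[0,0,-10.08]},{"jaw":1,"offset":[-1.1,39.5,-3.3],"rot":[0,0,-10.08]},{"jaw":1,"offset":[-8,38.7,-3.3],"rot":[0,0,-10.08]}]'

```text
time_s: 2.28
eef_pos: [0.5002, 0.0112, 0.2811]
eef_rot: [0.0, 0.034, 0.999, -0.0]
wrist_force: [0.2, -0.3, 0.7]
opening: 0.998
grasp_force: 0.0
```

```bash
python3 - <<'E'
from h import *
K,M=T("wrist"); im,d=ctrl.camera("wrist"); cv2.imwrite("pics/w1.png",im[:,:,::-1]); np.savez("w1.npz",im=im,d=d,K=K,M=M)
for n in ("bracket","rail","bracket_slot"):
    for o in ctrl.outline_of("wrist",n)[:2]:
        P=pts(d,K,M,o["region"]); t=P[abs(P[:,2]-.066)<.005]
        if len(t)<10: print(n,o["score"],o["position"]);continue
        r=cv2.minAreaRect((t[:,:2]*1000).astype(np.float32)); print(n,round(o["score"],2),np.round(o["position"]),np.median(t,0).round(4),np.round(r[0],1),np.round(r[1],1),round(r[2],1))
plan([.5189,.3089,.16],204.6,10)
E
```

```text
bracket 0.98 [260. 192.] [0.5389 0.0269 0.0673] [540.8  21.3] [172.2  79.1] 85.7
rail 0.8 [283. 191.] [0.5386 0.0304 0.0672] [541.8  37.5] [268.7  79.9] 85.5
bracket_slot 0.61 [258. 197.] [0.5389 0.0273 0.0673] [540.6  20.1] [169.6  78.9] 85.5
bracket_slot 0.57 [194. 306.] [ 0.7055 -0.0916  0.0699] [722.5 -88.1] [ 40.1 114.7] 1.6
pos [0.4996 0.0103 0.2807] yaw 175.77 z [-4.e-04 -3.e-04 -1.e+00] t 2.475 F [-0.5 -0.5 -0.3]
[0.3, 29.9, 12.1] [0, 0, -2.88]
[-1.2, 29.9, 12.1] [0, 0, -2.88]
[-2.7, 29.8, 12.1] [0, 0, -2.88]
[-4.2, 29.6, 12.1] [0, 0, -2.88]
[-5.7, 29.4, 12.1] [0, 0, -2.88]
[-7.2, 29.1, 12.1] [0, 0, -2.88]
[-8.6, 28.7, 12.1] [0, 0, -2.88]
[-10.1, 28.2, 12.1] [0, 0, -2.88]
[-11.5, 27.6, 12.1] [0, 0, -2.88]
[-12.8, 27.0, 12.1] [0, 0, -2.88]
```

View pics/w1.png

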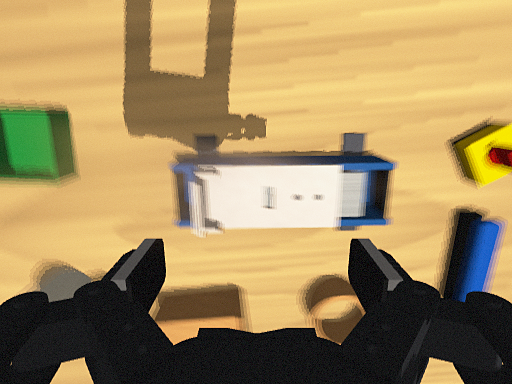

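apply_moves --moves '[{"jaw":1,"offset":[0.3,29.9,8],"rot":[0,0,-2.88]},{"jaw":1,"offset":[-1.2,29.9,8],"rot":[0,0,-2.88]},{"jaw":1,"offset":[-2.7,29.8,8],"rot":[0,0,-2.88]},{"jaw":1,"offset":[-4.2,29.6,8],"rot":[0,0,-2.88]},{"jaw":1,"offset":[-5.7,29.4,8],"rot":[0,0,-2.88]}]'

```text
time_s: 3.1
eef_pos: [0.5092, 0.1586, 0.2405]
eef_rot: [-0.0, -0.088, 0.996, -0.0]
wrist_force: [0.4, 0.3, 0.4]
opening: 1.001
grasp_force: 0.0
```

apply_moves --moves '[{"jaw":1,"offset":[-7.2,29.1,12],"rot":[0,0,-2.88]},{"jaw":1,"offset":[-8.6,28.7,12],"rot":[0,0,-2.88]},{"jaw":1,"offset":[-10.1,28.2,12],"rot":[0,0,-2.88]},{"jaw":1,"offset":[-11.5,27.6,12],"rot":[0,0,-2.88]},{"jaw":1,"offset":[-12.8,27,0],"rot":[0,0,-2.88]}]'

```text
time_s: 3.72
eef_pos: [0.5186, 0.3076, 0.1913]
eef_rot: [-0.001, -0.212, 0.977, -0.0]
wrist_force: [-0.2, -0.9, 0.0]
opening: 1.003
grasp_force: 0.0
```

```bash
python3 - <<'E'
from h import *
z=np.load("w1.npz"); K0,M0,im0=z["K"],z["M"],z["im"]
g=cv2.cvtColor(im0,cv2.COLOR_RGB2GRAY); roi=g[180:216,255:283]; print("slot region thresh"); m=(roi<150); r,c=np.nonzero(m); print(m.sum(),c.min()+255,c.max()+255,r.min()+180,r.max()+180)
for f in (.0,): u,v=c.mean()+255,r.mean()+180; print(u,v,ray(u,v,.064,K0,M0).round(4))
K,M=T("wrist"); im,d=ctrl.camera("wrist"); cv2.imwrite("pics/w2.png",im[:,:,::-1])
for n in ("screw","holder"):
    for o in ctrl.outline_of("wrist",n)[:1]:
        P=pts(d,K,M,o["region"]); zz=np.percentile(P[:,2],90); t=P[abs(P[:,2]-zz)<.006]
        r=cv2.minAreaRect((t[:,:2]*1000).astype(np.float32)); print(n,round(o["score"],2),np.round(o["position"]),zz.round(3),np.median(t,0).round(4),np.round(r[0],1),np.round(r[1],1),round(r[2],1))
plan([.5189,.3089,.16],204.6,1)
E
```

```text
slot region thresh
6 267 271 206 207
268.6666666666667 206.66666666666666 [0.5553 0.0235 0.064 ]
screw 0.65 [261. 180.] 0.07 [0.5188 0.3128 0.0691] [519.6 313.2] [30.   9.1] 24.4
holder 0.96 [259. 165.] 0.036 [0.5162 0.3111 0.0353] [519.6 313.4] [60.  60.2] 24.3
pos [0.519  0.3081 0.1925] yaw -155.5 z [-5.e-04 -6.e-04 -1.e+00] t 3.875 F [ 0.7 -0.3  0.6]
[-0.2, 0.8, 32.5] [0, 0, -360.1]
```

View pics/w2.png

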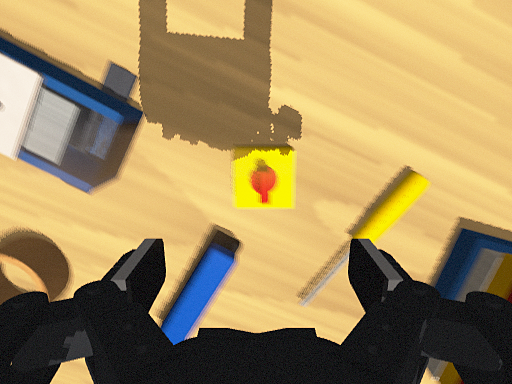

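apply_moves --moves '[{"jaw":1,"offset":[-1,2,20],"rot":[0,0,0]},{"jaw":1,"offset":[-1,2,25],"rot":[0,0,0]},{"jaw":0.8,"offset":[0,0,25],"rot":[0,0,0]},{"jaw":0.7,"offset":[0,0,15],"rot":[0,0,0]},{"jaw":0.6,"offset":[0,0,0],"rot":[0,0,0]}]'

```text
time_s: 4.5
eef_pos: [0.5181, 0.3118, 0.106]
eef_rot: [-0.002, -0.212, 0.977, -0.0]
wrist_force: [-0.4, -0.7, 0.4]
opening: 0.602
grasp_force: 0.0
```

```bash
python3 - <<'E'
from h import *
K,M=T("wrist"); im,d=ctrl.camera("wrist"); cv2.imwrite("pics/w3.png",im[:,:,::-1])
y,m=yaw();p0=ctrl.get_obs()["eef_pos"]
for n in ("screw","holder"):
    for o in ctrl.outline_of("wrist",n)[:1]:
        P=pts(d,K,M,o["region"]); zz=np.percentile(P[:,2],90); t=P[abs(P[:,2]-zz)<.006]
        r=cv2.minAreaRect((t[:,:2]*1000).astype(np.float32)); print(n,round(o["score"],2),np.round(o["position"]),zz.round(3),np.median(t,0).round(4),np.round(r[0],1),np.round(r[1],1),round(r[2],1))
        c=np.r_[np.array(r[0])/1000,zz]; print("in tool mm",((c-p0)@m*1000).round(1))
plan(p0,y,1)
z=np.load("w1.npz"); im0=z["im"]; g=cv2.cvtColor(im0,cv2.COLOR_RGB2GRAY); print(g[184:212:2,260:280]); print(ray(269,197,.065,z["K"],z["M"]))
E
```

```text
screw 0.94 [254. 211.] 0.07 [0.5182 0.3127 0.0691] [519.4 313.1] [29.9  9.5] 24.7
in tool mm [-0.7  0.5 37.6]
holder 0.84 [257. 187.] 0.036 [0.5142 0.3098 0.0353] [519.7 313.3] [60.4 60.2] 24.2
in tool mm [-1.1  0.6 71.2]
pos [0.5199 0.313  0.1088] yaw -155.46 z [ 1.6e-03  6.0e-04 -1.0e+00] t 4.65 F [ 0.6 -0.9  0.8]
[1.1, -0.2, 1.5] [0, 0, 0.03]
[[237 241 243 241 242 241 242 242 243 242 241 242 242 242 240 242 241 241
  242 241]
 [236 234 234 229 227 229 227 230 228 216 238 229 241 239 239 242 241 243
  241 242]
 [237 236 237 228 228 220 215 205 196 172 223 195 220 218 220 238 228 241
  241 242]
 [237 236 237 227 230 212 220 190 204 178 225 197 221 230 219 238 227 242
  241 241]
 [238 236 238 224 232 205 222 193 197 173 219 214 214 224 219 234 225 240
  239 240]
 [241 234 237 225 231 211 223 197 182 178 200 197 197 216 221 232 224 242
  239 239]
 [240 235 235 226 229 221 218 219 175 191 201 199 208 213 223 222 225 242
  239 239]
 [240 234 238 225 224 222 218 219 177 186 202 197 220 214 219 224 226 241
  240 238]
 [240 232 237 225 225 222 215 221 174 182 223 195 233 212 222 225 226 241
  240 240]
 [239 232 236 225 225 223 213 213 169 178 219 194 229 213 222 227 226 242
  240 241]
 [238 234 238 226 228 218 218 216 174 183 228 195 232 213 222 226 226 243
  239 239]
 [235 222 228 190 197 182 170 156 134 142 193 187 213 209 221 236 226 241
  240 239]
 [243 241 244 235 238 225 221 220 181 184 182 179 203 204 215 229 222 241
  238 239]
 [240 240 241 242 239 240 242 244 243 243 243 242 242 242 242 243 242 239
  240 239]]
[0.54263385 0.02464517 0.065     ]
```

View pics/w3.png

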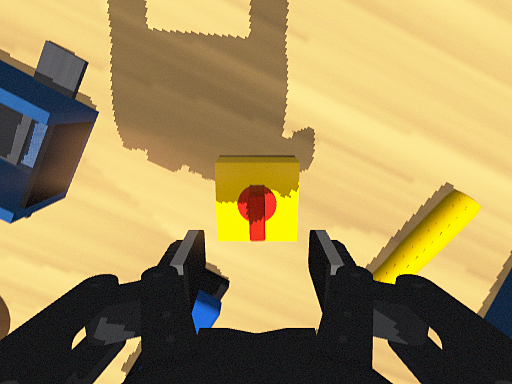

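apply_moves --moves '[{"jaw":0.6,"offset":[-0.5,0.5,26],"rot":[0,0,0]},{"jaw":0.6,"offset":[-0.5,0,24],"rot":[0,0,0]},{"jaw":0.5,"offset":[0,0,12],"rot":[0,0,0]},{"jaw":0.4,"offset":[0,0,4],"rot":[0,0,0]},{"jaw":0.3,"offset":[0,0,0],"rot":[0,0,0]}]'

```text
time_s: 5.28
eef_pos: [0.5203, 0.3141, 0.0425]
eef_rot: [0.0, -0.213, 0.977, 0.0]
wrist_force: [-0.5, -0.2, 0.2]
opening: 0.3
grasp_force: 0.0
```

apply_moves --moves '[{"jaw":0.2,"offset":[0,0,0],"rot":[0,0,0]},{"jaw":0,"offset":[0,0,0],"rot":[0,0,0]},{"jaw":0,"offset":[0,0,0],"rot":[0,0,0]},{"jaw":0,"offset":[0,0,0],"rot":[0,0,0]},{"jaw":0,"offset":[0,0,0],"rot":[0,0,0]}]'

```text
time_s: 5.9
eef_pos: [0.5206, 0.3142, 0.0429]
eef_rot: [0.001, -0.213, 0.977, 0.0]
wrist_force: [-0.9, -0.4, 5.5]
opening: 0.104
grasp_force: 60.0
```

```bash
python3 - <<'E'
from h import *
o=ctrl.get_obs(); print({k:o[k] for k in ("eef_pos","wrist_force","opening","grasp_force")})
plan([.5195,.313,.14],204.5,1)
E
```

```text
{'eef_pos': array([0.52063961, 0.31420177, 0.04289184]), 'wrist_force': array([-0.86059702, -0.44134134,  5.5191049 ]), 'opening': 0.10378268839681365, 'grasp_force': 59.95491027832031}
pos [0.5206 0.3142 0.0429] yaw -155.43 z [ 1.8e-03  7.0e-04 -1.0e+00] t 5.9 F [-0.9 -0.4  5.5]
[1.5, -0.6, -97.1] [0, 0, -359.93]
```

apply_moves --moves '[{"jaw":0,"offset":[0,0,-10],"rot":[0,0,0]},{"jaw":0,"offset":[0,0,-20],"rot":[0,0,0]},{"jaw":0,"offset":[0,0,-30],"rot":[0,0,0]},{"jaw":0,"offset":[0,0,-30],"rot":[0,0,0]},{"jaw":0,"offset":[0,0,-10],"rot":[0,0,0]}]'

```text
time_s: 6.52
eef_pos: [0.5212, 0.3144, 0.1452]
eef_rot: [0.002, -0.213, 0.977, 0.0]
wrist_force: [0.1, 0.0, -1.6]
opening: 0.106
grasp_force: 59.1
```

```bash
python3 - <<'E'
from h import *
plan([.5425,.0247,.14],175.6,10)
o=ctrl.get_obs();print(o["opening"],o["grasp_force"],o["torque"])
E
```

```text
pos [0.5212 0.3144 0.1452] yaw -155.43 z [ 0.0043  0.0016 -1.    ] t 6.525 F [ 0.1  0.  -1.6]
[10.1, -27.2, 0.5] [0, 0, 2.9]
[8.7, -27.7, 0.5] [0, 0, 2.9]
[7.3, -28.1, 0.5] [0, 0, 2.9]
[5.9, -28.5, 0.5] [0, 0, 2.9]
[4.4, -28.7, 0.5] [0, 0, 2.9]
[3.0, -28.9, 0.5] [0, 0, 2.9]
[1.5, -29.0, 0.5] [0, 0, 2.9]
[0.0, -29.1, 0.5] [0, 0, 2.9]
[-1.4, -29.0, 0.5] [0, 0, 2.9]
[-2.9, -28.9, 0.5] [0, 0, 2.9]
0.10580454039719957 59.07598614692688 [-0.01433524  0.01975256 -0.02110857]
```

apply_moves --moves '[{"jaw":0,"offset":[10.1,-27.2,0.5],"rot":[0,0,2.9]},{"jaw":0,"offset":[8.7,-27.7,0.5],"rot":[0,0,2.9]},{"jaw":0,"offset":[7.3,-28.1,0.5],"rot":[0,0,2.9]},{"jaw":0,"offset":[5.9,-28.5,0.5],"rot":[0,0,2.9]},{"jaw":0,"offset":[4.4,-28.7,0.5],"rot":[0,0,2.9]}]'

```text
time_s: 7.15
eef_pos: [0.5299, 0.168, 0.1389]
eef_rot: [-0.001, -0.087, 0.996, -0.0]
wrist_force: [-0.5, 0.4, -1.5]
opening: 0.103
grasp_force: 59.1
```

apply_moves --moves '[{"jaw":0,"offset":[3,-28.9,0.5],"rot":[0,0,2.9]},{"jaw":0,"offset":[1.5,-29,0.5],"rot":[0,0,2.9]},{"jaw":0,"offset":[0,-29.1,0.5],"rot":[0,0,2.9]},{"jaw":0,"offset":[-1.4,-29,0.5],"rot":[0,0,2.9]},{"jaw":0,"offset":[-2.9,-28.9,0.5],"rot":[0,0,2.9]}]'

```text
time_s: 7.78
eef_pos: [0.5405, 0.0233, 0.1364]
eef_rot: [-0.001, 0.04, 0.999, 0.0]
wrist_force: [0.4, -0.1, -0.5]
opening: 0.101
grasp_force: 59.1
```

```bash
python3 - <<'E'
from h import *
plan([.5425,.0247,.14],175.6,1)
K,M=T("wrist"); im,d=ctrl.camera("wrist"); cv2.imwrite("pics/w4.png",im[:,:,::-1]); np.savez("w4.npz",im=im,d=d,K=K,M=M)
ctrl.camera("scene")
E
```

```text
pos [0.5405 0.0233 0.1364] yaw 175.47 z [-1.1e-03  2.0e-04 -1.0e+00] t 7.775 F [ 0.4 -0.1 -0.5]
[-1.8, 1.6, -3.6] [0, 0, -0.13]
```

View pics/w4.png

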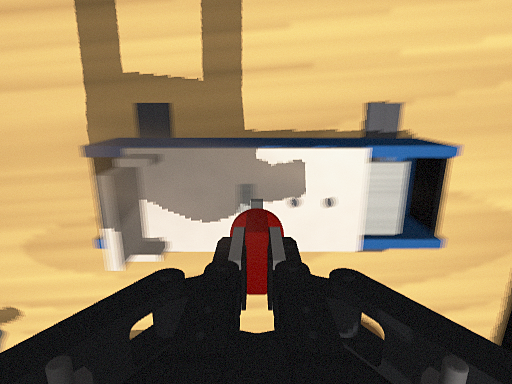

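```bash
python3 - <<'E'
from h import *
im,d=ctrl.camera("wrist"); K,M=T("wrist"); print(ctrl.get_obs()["eef_pos"],yaw()[0]); np.savez("w4.npz",im=im,d=d,K=K,M=M)
cv2.imwrite("pics/w5.png",cv2.resize(im[150:250,200:320,::-1],None,fx=6,fy=6,interpolation=cv2.INTER_NEAREST)[:600,:720])
E
```

```text
[0.5407327  0.02316768 0.13646062] 175.45120965539704
```

View pics/w5.png

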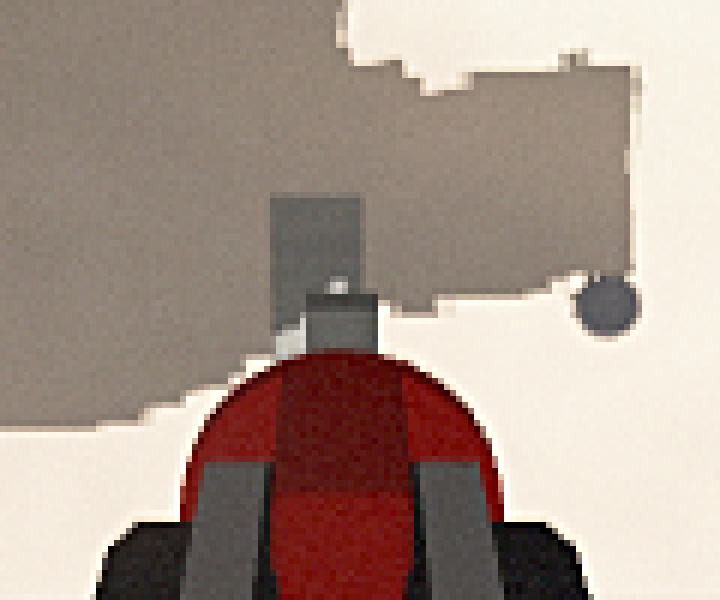

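```bash
python3 - <<'E'
from h import *
z=np.load("w4.npz"); K,M=z["K"],z["M"]; m=yaw()[1]; p=ctrl.get_obs()["eef_pos"]
ax=-m[:,0]; 
s=ray(252.9,182.7,.066,K,M)+.014*ax
print("slot",s.round(4),"w",np.linalg.norm(ray(260.7,182.7,.066,K,M)-ray(245.2,182.7,.066,K,M)))
f=ray(257,198.8,.1045,K,M)+.012*ax
print("foot",f.round(4),"w",np.linalg.norm(ray(263,198.8,.1045,K,M)-ray(251,198.8,.1045,K,M)),"foot rel tcp tool",((f-p)@m*1000).round(1))
print("need tool mm",((s-f)@m*1000).round(1))
# holes: rail edges yaw check
P=pts(z["d"],K,M,np.ones(z["d"].shape,bool)); t=P[(abs(P[:,2]-.0665)<.004)&(abs(P[:,0]-.54)<.06)&(abs(P[:,1])<.2)]
print(len(t),np.median(t[:,2]))
r=cv2.minAreaRect((t[:,:2]*1000).astype(np.float32));print(r)
E
```

```text
slot [0.5413 0.0216 0.066 ] w 0.011101442635207594
foot [0.5398 0.0246 0.1045] w 0.007153235244845763 foot rel tcp tool [ 1.   1.3 32. ]
need tool mm [-1.8 -2.9 38.5]
20038 0.06723669691708153
((542.3057861328125, 44.09272003173828), (254.47767639160156, 79.3191146850586), 86.15959930419922)
```

apply_moves --moves '[{"jaw":0,"offset":[-1.8,-2.9,0],"rot":[0,0,0]},{"jaw":0,"offset":[0,0,15],"rot":[0,0,0]},{"jaw":0,"offset":[0,0,12],"rot":[0,0,0]},{"jaw":0,"offset":[0,0,5],"rot":[0,0,0]},{"jaw":0,"offset":[0,0,0],"rot":[0,0,0]}]'

```text
time_s: 8.55
eef_pos: [0.5421, 0.0214, 0.104]
eef_rot: [-0.001, 0.038, 0.999, 0.0]
wrist_force: [-0.8, 0.2, -0.5]
opening: 0.11
grasp_force: 59.1
```

```bash
python3 - <<'E'
from h import *
plan([.54,.02,.093],175.5,1)
im,d=ctrl.camera("wrist"); K,M=T("wrist"); np.savez("w6.npz",im=im,d=d,K=K,M=M)
cv2.imwrite("pics/w6.png",cv2.resize(im[150:250,200:320,::-1],None,fx=6,fy=6,interpolation=cv2.INTER_NEAREST)[:600,:720])
E
```

```text
pos [0.5421 0.0214 0.104 ] yaw 175.59 z [-1.6e-03  3.0e-04 -1.0e+00] t 8.55 F [-0.8  0.2 -0.5]
[2.0, -1.6, 11.0] [0, 0, 0.09]
```

View pics/w6.png

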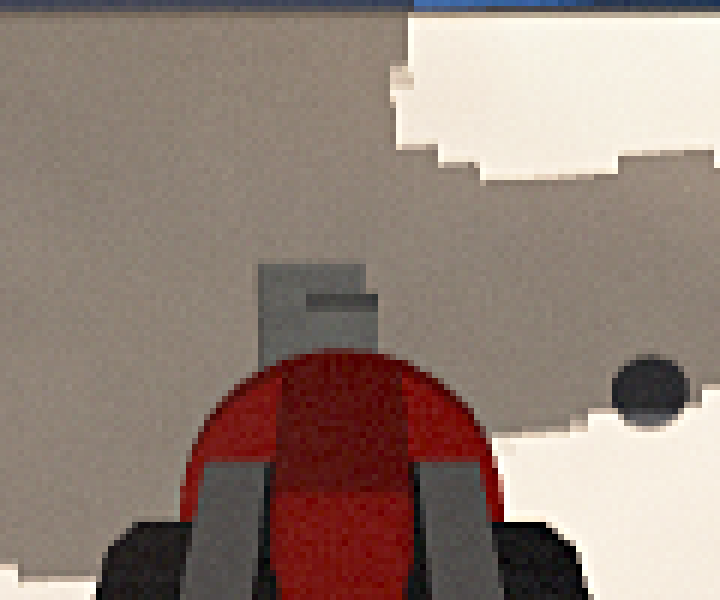

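```bash
python3 - <<'E'
from h import *
z=np.load("w6.npz"); K,M=z["K"],z["M"]; m=yaw()[1]; p=ctrl.get_obs()["eef_pos"]
ax=-m[:,0]
s=ray(252.1,194,.066,K,M)+.014*ax
f=ray(257,198.8,.072,K,M)+.012*ax
print("slot",s.round(4),np.linalg.norm(ray(261,194,.066,K,M)-ray(243.2,194,.066,K,M)),"foot",f.round(4),"need tool mm",((s-f)@m*1000).round(1), p, "edge", ((ray(252.1,194,.066,K,M)-ray(257,198.8,.072,K,M))@m*1000).round(1))
E
```

```text
slot [0.5423 0.0197 0.066 ] 0.010958197429616302 foot [0.5418 0.0227 0.072 ] need tool mm [-0.8 -3.   6. ] [0.54255911 0.02130446 0.10451553] edge [ 1.2 -3.   6. ]
```

```bash
cat > sl.py <<'E'
from h import *
def look():
    o=ctrl.get_obs(); K,M=T("wrist"); im,d=ctrl.camera("wrist")
    g=cv2.cvtColor(im,cv2.COLOR_RGB2GRAY).astype(int); return o,g,K,M
for i in range(3):
    o,g,K,M=look(); print(o["time_s"],o["eef_pos"].round(5),o["wrist_force"].round(1))
    print("r197",g[197,236:268].tolist()); print("r203",g[203,236:268].tolist())
E
python3 sl.py
```

```text
8.6 [0.54256 0.0213  0.10452] [ 0.5  0.3 -1.6]
r197 [134, 130, 132, 131, 131, 132, 142, 81, 100, 96, 95, 98, 97, 97, 97, 96, 94, 96, 103, 97, 101, 97, 96, 99, 94, 135, 136, 134, 127, 127, 130, 129]
r203 [133, 132, 132, 135, 135, 133, 139, 93, 94, 93, 97, 95, 95, 96, 99, 95, 100, 100, 100, 98, 99, 96, 97, 92, 95, 94, 88, 134, 129, 127, 131, 126]
8.65 [0.54285 0.0212  0.10492] [ 0.1 -0.2  0.3]
r197 [133, 134, 131, 131, 134, 135, 134, 91, 94, 98, 98, 97, 94, 97, 98, 99, 100, 100, 98, 97, 97, 100, 100, 100, 99, 121, 132, 132, 127, 130, 131, 128]
r203 [130, 134, 128, 131, 133, 133, 136, 91, 94, 95, 96, 94, 98, 94, 95, 103, 97, 102, 101, 99, 96, 97, 95, 100, 97, 97, 91, 132, 127, 130, 129, 126]
8.7 [0.54299 0.02111 0.10513] [ 0.3 -0.2 -0.7]
r197 [132, 129, 130, 132, 132, 135, 137, 93, 97, 97, 98, 102, 94, 100, 97, 100, 103, 98, 100, 103, 102, 99, 97, 98, 99, 121, 134, 131, 127, 133, 129, 128]
r203 [131, 133, 129, 130, 130, 131, 136, 107, 89, 96, 101, 96, 93, 96, 96, 99, 101, 95, 96, 97, 97, 94, 98, 96, 94, 96, 92, 137, 129, 122, 125, 125]
```

apply_moves --moves '[{"jaw":0,"offset":[-0.8,-2.9,0],"rot":[0,0,0]},{"jaw":0,"offset":[0,0,0],"rot":[0,0,0]},{"jaw":0,"offset":[0,0,0],"rot":[0,0,0]},{"jaw":0,"offset":[0,0,0],"rot":[0,0,0]},{"jaw":0,"offset":[0,0,0],"rot":[0,0,0]}]'

```text
time_s: 9.38
eef_pos: [0.5432, 0.0182, 0.1048]
eef_rot: [-0.0, 0.039, 0.999, 0.0]
wrist_force: [0.5, 0.3, -0.2]
opening: 0.103
grasp_force: 59.1
```

```bash
python3 sl.py | head -3; python3 - <<'E'
from h import *
im,d=ctrl.camera("wrist"); print(ctrl.get_obs()["eef_pos"],yaw()[0])
g=cv2.cvtColor(im,cv2.COLOR_RGB2GRAY); print(g[186:206,245:260:2].tolist())
E
```

```text
9.375 [0.54322 0.01821 0.10478] [ 0.5  0.3 -0.2]
r197 [134, 130, 133, 131, 131, 134, 131, 131, 131, 135, 133, 138, 86, 95, 99, 96, 98, 101, 98, 96, 98, 98, 98, 102, 97, 100, 97, 95, 96, 90, 135, 133]
r203 [136, 127, 131, 132, 136, 137, 131, 135, 130, 130, 132, 143, 82, 97, 100, 98, 97, 99, 100, 102, 100, 100, 103, 96, 93, 94, 96, 96, 97, 86, 132, 130]
[0.54321582 0.01820165 0.10476242] 175.56978675290526
[[131, 134, 133, 128, 130, 129, 131, 129], [133, 133, 130, 132, 133, 134, 135, 128], [133, 128, 129, 133, 131, 130, 136, 132], [131, 134, 131, 130, 134, 132, 135, 134], [131, 133, 128, 124, 128, 127, 125, 125], [137, 135, 100, 98, 104, 99, 100, 99], [132, 141, 94, 93, 94, 95, 95, 95], [132, 140, 92, 98, 101, 97, 95, 92], [134, 137, 94, 96, 94, 94, 97, 95], [130, 137, 92, 93, 93, 98, 95, 96], [134, 136, 99, 103, 99, 101, 97, 98], [135, 141, 97, 101, 102, 101, 101, 96], [128, 141, 92, 90, 88, 92, 93, 87], [133, 138, 93, 61, 67, 71, 68, 68], [130, 137, 90, 66, 73, 69, 67, 67], [137, 135, 93, 80, 74, 80, 77, 80], [135, 147, 93, 102, 98, 97, 107, 100], [133, 135, 95, 99, 94, 97, 97, 93], [131, 137, 96, 98, 94, 98, 98, 97], [132, 141, 96, 97, 97, 100, 102, 97]]
```

apply_moves --moves '[{"jaw":0,"offset":[0.7,0,0],"rot":[0,0,0]},{"jaw":0,"offset":[0,0,4],"rot":[0,0,0]},{"jaw":0,"offset":[0,0,2],"rot":[0,0,0]},{"jaw":0,"offset":[0,0,2],"rot":[0,0,0]},{"jaw":0,"offset":[0,0,0],"rot":[0,0,0]}]'

```text
time_s: 10.2
eef_pos: [0.5424, 0.0183, 0.0965]
eef_rot: [-0.0, 0.039, 0.999, 0.0]
wrist_force: [1.0, -0.2, -0.9]
opening: 0.103
grasp_force: 59.1
```

```bash
cat > st.py <<'E'
from h import *
F=[]
for i in range(4):
    ctrl.camera("wrist"); o=ctrl.get_obs(); F.append(o["wrist_force"])
print(o["time_s"],o["eef_pos"].round(4),"F",np.mean(F,0).round(1),np.std(F,0).round(1),"tq",o["torque"].round(2),"yaw",yaw()[0].round(1),"open",round(o["opening"],3))
E
python3 st.py
```

```text
10.4 [0.5426 0.0182 0.0969] F [-0.1  0.  -0.4] [0.3 0.5 0.5] tq [ 0.01 -0.    0.02] yaw 175.6 open 0.102
```

apply_moves --moves '[{"jaw":0,"offset":[0,0,1],"rot":[0,0,0]},{"jaw":0,"offset":[0,0,1],"rot":[0,0,0]},{"jaw":0,"offset":[0,0,1],"rot":[0,0,0]},{"jaw":0,"offset":[0,0,1],"rot":[0,0,0]},{"jaw":0,"offset":[0,0,0],"rot":[0,0,0]}]'

```text
time_s: 11.02
eef_pos: [0.5424, 0.0183, 0.0927]
eef_rot: [-0.0, 0.039, 0.999, 0.0]
wrist_force: [0.1, -0.1, -0.5]
opening: 0.103
grasp_force: 59.1
```

```bash
python3 st.py
```

```text
11.225 [0.5426 0.0182 0.0928] F [-0.  -0.3 -0.5] [0.3 0.2 0.3] tq [-0.01  0.04 -0.02] yaw 175.6 open 0.104
```

apply_moves --moves '[{"jaw":0,"offset":[0,2,0],"rot":[0,0,0]},{"jaw":0,"offset":[0,3,0],"rot":[0,0,0]},{"jaw":0,"offset":[0,4,0],"rot":[0,0,0]},{"jaw":0,"offset":[0,4,0],"rot":[0,0,0]},{"jaw":0,"offset":[0,2,0],"rot":[0,0,0]}]'

```text
time_s: 11.85
eef_pos: [0.5437, 0.0335, 0.0928]
eef_rot: [0.0, 0.039, 0.999, -0.0]
wrist_force: [-1.2, -2.3, 0.7]
opening: 0.103
grasp_force: 59.2
```

```bash
python3 st.py
```

```text
12.05 [0.5437 0.0336 0.0928] F [-0.3 -0.9 -0. ] [0.4 0.6 0.5] tq [-0.07  0.   -0.02] yaw 175.6 open 0.109
```

apply_moves --moves '[{"jaw":0,"offset":[0,0,1],"rot":[0,0,0]},{"jaw":0,"offset":[0,0,1],"rot":[0,0,0]},{"jaw":0,"offset":[0,0,0],"rot":[0,0,0]},{"jaw":0,"offset":[0,0,0],"rot":[0,0,0]},{"jaw":0,"offset":[0,0,0],"rot":[0,0,0]}]'

```text
time_s: 12.68
eef_pos: [0.5437, 0.0332, 0.0908]
eef_rot: [-0.0, 0.039, 0.999, 0.0]
wrist_force: [0.9, -0.1, 0.1]
opening: 0.11
grasp_force: 59.2
```

```bash
python3 st.py
```

```text
12.875 [0.5437 0.0332 0.0908] F [-0.1 -0.2  0.1] [0.4 0.3 0.3] tq [ 0.02  0.   -0.01] yaw 175.6 open 0.105
```

apply_moves --moves '[{"jaw":0,"offset":[0,0,0.5],"rot":[0,0,0]},{"jaw":0,"offset":[0,0,0.5],"rot":[0,0,0]},{"jaw":0,"offset":[0,0,0.5],"rot":[0,0,0]},{"jaw":0,"offset":[0,0,0],"rot":[0,0,0]},{"jaw":0,"offset":[0,0,0],"rot":[0,0,0]}]'

```text
time_s: 13.5
eef_pos: [0.5437, 0.0332, 0.0895]
eef_rot: [0.0, 0.039, 0.999, 0.0]
wrist_force: [-2.0, -0.6, 5.0]
opening: 0.106
grasp_force: 59.8
```

```bash
python3 st.py
```

```text
13.7 [0.5438 0.0332 0.0894] F [-2.1  0.5  5.1] [0.2 0.4 0.7] tq [0.03 0.41 0.02] yaw 175.6 open 0.104
```

apply_moves --moves '[{"jaw":0,"offset":[0,0,0.8],"rot":[0,0,0]},{"jaw":0,"offset":[0,1,0],"rot":[0,0,0]},{"jaw":0,"offset":[0,1,0],"rot":[0,0,0]},{"jaw":0,"offset":[0,1,0],"rot":[0,0,0]},{"jaw":0,"offset":[0,0,0],"rot":[0,0,0]}]'

```text
time_s: 14.32
eef_pos: [0.5443, 0.0347, 0.089]
eef_rot: [0.0, 0.039, 0.999, -0.001]
wrist_force: [-1.7, -5.3, 6.9]
opening: 0.103
grasp_force: 60.2
```

apply_moves --moves '[{"jaw":0,"offset":[0,0.8,0],"rot":[0,0,0]},{"jaw":0,"offset":[0,0.8,0],"rot":[0,0,0]},{"jaw":0,"offset":[0,0.8,0],"rot":[0,0,0]},{"jaw":0,"offset":[0,0.6,0],"rot":[0,0,0]},{"jaw":0,"offset":[0,0,0],"rot":[0,0,0]}]'

```text
time_s: 14.95
eef_pos: [0.5448, 0.0375, 0.089]
eef_rot: [0.001, 0.039, 0.999, -0.001]
wrist_force: [-2.1, -5.9, 6.8]
opening: 0.104
grasp_force: 60.1
```

apply_moves --moves '[{"jaw":0,"offset":[0,0.8,0],"rot":[0,0,0]},{"jaw":0,"offset":[0,0.8,0],"rot":[0,0,0]},{"jaw":0,"offset":[0,0.8,0],"rot":[0,0,0]},{"jaw":0,"offset":[0,0.6,0],"rot":[0,0,0]},{"jaw":0,"offset":[0,0,0],"rot":[0,0,0]}]'

```text
time_s: 15.58
eef_pos: [0.5451, 0.0405, 0.089]
eef_rot: [0.001, 0.039, 0.999, -0.001]
wrist_force: [-1.9, -6.8, 5.8]
opening: 0.102
grasp_force: 60.1
```

apply_moves --moves '[{"jaw":0,"offset":[0,0.8,0.1],"rot":[0,0,0]},{"jaw":0,"offset":[0,0.8,0.1],"rot":[0,0,0]},{"jaw":0,"offset":[0,0.8,0],"rot":[0,0,0]},{"jaw":0,"offset":[0,0.6,0],"rot":[0,0,0]},{"jaw":0,"offset":[0,0,0],"rot":[0,0,0]}]'

```text
time_s: 16.2
eef_pos: [0.5454, 0.0434, 0.089]
eef_rot: [0.001, 0.039, 0.999, -0.002]
wrist_force: [-1.6, -5.5, 8.3]
opening: 0.104
grasp_force: 60.2
```

apply_moves --moves '[{"jaw":0,"offset":[0.2,0.8,0],"rot":[0,0,0]},{"jaw":0,"offset":[0,0.8,0],"rot":[0,0,0]},{"jaw":0,"offset":[0,0.8,0],"rot":[0,0,0]},{"jaw":0,"offset":[0,0.6,0],"rot":[0,0,0]},{"jaw":0,"offset":[0,0,0],"rot":[0,0,0]}]'

```text
time_s: 16.82
eef_pos: [0.5456, 0.0463, 0.089]
eef_rot: [0.001, 0.039, 0.999, -0.002]
wrist_force: [-2.0, -5.9, 6.2]
opening: 0.101
grasp_force: 60.1
```

apply_moves --moves '[{"jaw":0,"offset":[0.2,0.8,0.2],"rot":[0,0,0]},{"jaw":0,"offset":[0,0.8,0],"rot":[0,0,0]},{"jaw":0,"offset":[0,0.8,0],"rot":[0,0,0]},{"jaw":0,"offset":[0,0.6,0],"rot":[0,0,0]},{"jaw":0,"offset":[0,0,0],"rot":[0,0,0]}]'

```text
time_s: 17.45
eef_pos: [0.5459, 0.0493, 0.089]
eef_rot: [0.001, 0.039, 0.999, -0.002]
wrist_force: [-2.0, -6.8, 7.8]
opening: 0.103
grasp_force: 60.3
```

apply_moves --moves '[{"jaw":0,"offset":[0.3,0.8,0],"rot":[0,0,0]},{"jaw":0,"offset":[0.2,0.8,0],"rot":[0,0,0]},{"jaw":0,"offset":[0,0.8,0],"rot":[0,0,0]},{"jaw":0,"offset":[0,0.6,0],"rot":[0,0,0]},{"jaw":0,"offset":[0,0,0],"rot":[0,0,0]}]'

```text
time_s: 18.08
eef_pos: [0.5459, 0.0523, 0.089]
eef_rot: [0.002, 0.039, 0.999, -0.002]
wrist_force: [-0.9, -6.5, 5.8]
opening: 0.104
grasp_force: 60.1
```

apply_moves --moves '[{"jaw":0,"offset":[0.2,0.8,0.2],"rot":[0,0,0]},{"jaw":0,"offset":[0,0.8,0],"rot":[0,0,0]},{"jaw":0,"offset":[0,0.8,0],"rot":[0,0,0]},{"jaw":0,"offset":[0,0.6,0],"rot":[0,0,0]},{"jaw":0,"offset":[0,0,0],"rot":[0,0,0]}]'

```text
time_s: 18.7
eef_pos: [0.5462, 0.0553, 0.089]
eef_rot: [0.002, 0.039, 0.999, -0.002]
wrist_force: [-0.3, -6.7, 7.7]
opening: 0.103
grasp_force: 60.2
```

```bash
python3 st.py
```

```text
18.9 [0.5462 0.0553 0.089 ] F [ 0.3 -6.4  7.3] [0.4 0.7 0.3] tq [-1.29  0.04  0.07] yaw 175.6 open 0.101
```

apply_moves --moves '[{"jaw":0,"offset":[0,0.8,0],"rot":[0,0,0]},{"jaw":0,"offset":[0,0.8,0],"rot":[0,0,0]},{"jaw":0,"offset":[0,0.8,0],"rot":[0,0,0]},{"jaw":0,"offset":[0,0.6,0],"rot":[0,0,0]},{"jaw":0,"offset":[0,0,0],"rot":[0,0,0]}]'

```text
time_s: 19.52
eef_pos: [0.5464, 0.0584, 0.089]
eef_rot: [0.002, 0.039, 0.999, -0.001]
wrist_force: [-0.3, -6.8, 6.6]
opening: 0.105
grasp_force: 60.2
```

```bash
python3 st.py
```

```text
19.725 [0.5464 0.0584 0.089 ] F [ 0.3 -6.2  6.9] [0.1 0.4 0.4] tq [-1.25 -0.04  0.01] yaw 175.6 open 0.107
```

apply_moves --moves '[{"jaw":0,"offset":[0,0.8,0],"rot":[0,0,0]},{"jaw":0,"offset":[0,0.8,0],"rot":[0,0,0]},{"jaw":0,"offset":[0,0.8,0],"rot":[0,0,0]},{"jaw":0,"offset":[0,0.6,0],"rot":[0,0,0]},{"jaw":0,"offset":[0,0,0],"rot":[0,0,0]}]'

```text
time_s: 20.35
eef_pos: [0.5466, 0.0614, 0.089]
eef_rot: [0.002, 0.039, 0.999, -0.001]
wrist_force: [0.8, -5.6, 6.7]
opening: 0.105
grasp_force: 60.2
```

```bash
python3 st.py
```

```text
20.55 [0.5466 0.0614 0.089 ] F [-0.2 -6.1  7.2] [0.5 0.5 0.5] tq [-1.22 -0.02  0.04] yaw 175.6 open 0.104
```

apply_moves --moves '[{"jaw":0,"offset":[0,0.8,0],"rot":[0,0,0]},{"jaw":0,"offset":[0,0.8,0],"rot":[0,0,0]},{"jaw":0,"offset":[0,0.8,0],"rot":[0,0,0]},{"jaw":0,"offset":[0,0.6,0],"rot":[0,0,0]},{"jaw":0,"offset":[0,0,0],"rot":[0,0,0]}]'

```text
time_s: 21.18
eef_pos: [0.5459, 0.0658, 0.0881]
eef_rot: [0.001, 0.039, 0.999, -0.0]
wrist_force: [3.2, -3.9, 4.3]
opening: 0.107
grasp_force: 59.8
```

```bash
python3 st.py
```

```text
21.375 [0.5456 0.0661 0.088 ] F [ 2.5 -4.2  3.5] [0.6 0.3 0.3] tq [-0.73 -0.56 -0.04] yaw 175.6 open 0.103
```

apply_moves --moves '[{"jaw":0,"offset":[0,0,1],"rot":[0,0,0]},{"jaw":0,"offset":[0,0,1],"rot":[0,0,0]},{"jaw":0,"offset":[0,0,1],"rot":[0,0,0]},{"jaw":0,"offset":[0,0,0],"rot":[0,0,0]},{"jaw":0,"offset":[0,0,0],"rot":[0,0,0]}]'

```text
time_s: 22.0
eef_pos: [0.5451, 0.0663, 0.0848]
eef_rot: [-0.0, 0.039, 0.999, 0.0]
wrist_force: [2.3, -1.8, 3.7]
opening: 0.107
grasp_force: 59.7
```

```bash
python3 st.py
```

```text
22.2 [0.5451 0.0663 0.0848] F [ 2.5 -1.6  3.2] [0.5 0.5 0.5] tq [-0.36 -0.49 -0.01] yaw 175.6 open 0.101
```

apply_moves --moves '[{"jaw":0,"offset":[0,0,2],"rot":[0,0,0]},{"jaw":0,"offset":[0,0,2],"rot":[0,0,0]},{"jaw":0,"offset":[0,0,2],"rot":[0,0,0]},{"jaw":0,"offset":[0,0,1],"rot":[0,0,0]},{"jaw":0,"offset":[0,0,0],"rot":[0,0,0]}]'

```text
time_s: 22.82
eef_pos: [0.5451, 0.0663, 0.0779]
eef_rot: [-0.0, 0.039, 0.999, 0.0]
wrist_force: [1.3, -2.2, 6.3]
opening: 0.099
grasp_force: 60.1
```

```bash
python3 st.py
```

```text
23.025 [0.5452 0.0663 0.0779] F [ 1.9 -1.9  5.4] [0.5 0.3 0.2] tq [-0.38 -0.33 -0.04] yaw 175.6 open 0.105
```

apply_moves --moves '[{"jaw":0,"offset":[0,0,1],"rot":[0,0,0]},{"jaw":0,"offset":[0,0,1],"rot":[0,0,0]},{"jaw":0,"offset":[0,0,0.5],"rot":[0,0,0]},{"jaw":0,"offset":[0,0,0.5],"rot":[0,0,0]},{"jaw":0,"offset":[0,0,0],"rot":[0,0,0]}]'

```text
time_s: 23.65
eef_pos: [0.5452, 0.0663, 0.0751]
eef_rot: [0.0, 0.039, 0.999, 0.0]
wrist_force: [0.9, -2.2, 6.7]
opening: 0.106
grasp_force: 60.3
```

```bash
python3 st.py
```

```text
23.85 [0.5452 0.0663 0.0751] F [ 0.9 -1.9  7. ] [0.7 0.5 0.2] tq [-0.33 -0.18  0.04] yaw 175.6 open 0.105
```

apply_moves --moves '[{"jaw":0,"offset":[0,0,0.2],"rot":[0,0,4]},{"jaw":0,"offset":[0,0,0],"rot":[0,0,7]},{"jaw":0,"offset":[0,0,0],"rot":[0,0,7]},{"jaw":0,"offset":[0,0,0],"rot":[0,0,7]},{"jaw":0,"offset":[0,0,0],"rot":[0,0,5]}]'

```text
time_s: 24.48
eef_pos: [0.5443, 0.0661, 0.0749]
eef_rot: [-0.001, 0.297, 0.955, -0.0]
wrist_force: [-2.9, -3.5, 10.2]
opening: 0.103
grasp_force: 60.7
```

```bash
python3 st.py
```

```text
24.675 [0.5443 0.0661 0.0749] F [-2.1 -2.8  9.5] [0.4 0.6 0.6] tq [-0.57  0.39  0.03] yaw 145.6 open 0.104
```

apply_moves --moves '[{"jaw":0,"offset":[0,0,0],"rot":[0,0,9]},{"jaw":0,"offset":[0,0,0],"rot":[0,0,9]},{"jaw":0,"offset":[0,0,0],"rot":[0,0,9]},{"jaw":0,"offset":[0,0,0],"rot":[0,0,9]},{"jaw":0,"offset":[0,0,0],"rot":[0,0,9]}]'

```text
time_s: 25.3
eef_pos: [0.5433, 0.0654, 0.0748]
eef_rot: [-0.001, 0.641, 0.768, -0.002]
wrist_force: [-6.1, -6.1, 14.5]
opening: 0.107
grasp_force: 61.3
```

```bash
python3 st.py
```

```text
25.5 [0.5434 0.0654 0.0749] F [-6.1 -6.5 13. ] [0.3 0.3 0.5] tq [-1.09  1.14 -0.07] yaw 100.6 open 0.1
```

apply_moves --moves '[{"jaw":0,"offset":[-0.3,-0.5,-0.3],"rot":[0,0,4]},{"jaw":0,"offset":[0,0,0],"rot":[0,0,4]},{"jaw":0,"offset":[0,0,0],"rot":[0,0,4]},{"jaw":0,"offset":[0,0,0],"rot":[0,0,3]},{"jaw":0,"offset":[0,0,0],"rot":[0,0,0]}]'

```text
time_s: 26.12
eef_pos: [0.543, 0.0653, 0.0749]
eef_rot: [-0.001, 0.734, 0.679, -0.002]
wrist_force: [-4.1, -4.9, 10.7]
opening: 0.108
grasp_force: 60.8
```

```bash
python3 st.py
```

```text
26.325 [0.543  0.0653 0.0749] F [-4.6 -5.2 11. ] [0.5 0.4 0.8] tq [-0.96  0.85  0.  ] yaw 85.6 open 0.107
```

apply_moves --moves '[{"jaw":0,"offset":[-0.3,-0.3,0],"rot":[0,0,3]},{"jaw":0,"offset":[0,0,-2],"rot":[0,0,0]},{"jaw":0,"offset":[0,0,-2],"rot":[0,0,0]},{"jaw":0,"offset":[0,0,-1],"rot":[0,0,0]},{"jaw":0,"offset":[0,0,0],"rot":[0,0,0]}]'

```text
time_s: 26.95
eef_pos: [0.5433, 0.0653, 0.0793]
eef_rot: [-0.001, 0.751, 0.66, -0.001]
wrist_force: [-1.4, -5.1, 1.8]
opening: 0.104
grasp_force: 59.5
```

```bash
python3 st.py
```

```text
27.15 [0.5433 0.0653 0.0793] F [-1.4 -5.4  2.2] [0.3 0.6 0.5] tq [-0.98  0.38  0.01] yaw 82.6 open 0.105
```

apply_moves --moves '[{"jaw":0,"offset":[-0.4,0,0],"rot":[0,0,0]},{"jaw":0.2,"offset":[0,0,0],"rot":[0,0,0]},{"jaw":0.4,"offset":[0,0,0],"rot":[0,0,0]},{"jaw":0.6,"offset":[0,0,0],"rot":[0,0,0]},{"jaw":0.7,"offset":[0,0,0],"rot":[0,0,0]}]'

```text
time_s: 27.78
eef_pos: [0.5444, 0.0653, 0.08]
eef_rot: [-0.0, 0.751, 0.66, 0.0]
wrist_force: [1.1, -0.1, 0.8]
opening: 0.699
grasp_force: 0.0
```

apply_moves --moves '[{"jaw":0.7,"offset":[0,0,-10],"rot":[0,0,0]},{"jaw":0.7,"offset":[0,0,-30],"rot":[0,0,0]},{"jaw":0.7,"offset":[0,0,-40],"rot":[0,0,0]},{"jaw":0.7,"offset":[0,0,-30],"rot":[0,0,0]},{"jaw":0.7,"offset":[0,0,0],"rot":[0,0,0]}]'

```text
time_s: 28.4
eef_pos: [0.5465, 0.065, 0.1937]
eef_rot: [0.002, 0.751, 0.66, 0.002]
wrist_force: [0.5, -1.0, -1.1]
opening: 0.704
grasp_force: 0.0
```

```bash
python3 - <<'E'
from h import *
for i in range(3): ctrl.camera("top")
K,M=T("wrist"); im,d=ctrl.camera("wrist"); cv2.imwrite("pics/w9.png",im[:,:,::-1])
for o in ctrl.outline_of("wrist","screw")[:1]:
    P=pts(d,K,M,o["region"]); zz=np.percentile(P[:,2],90); t=P[abs(P[:,2]-zz)<.006]
    r=cv2.minAreaRect((t[:,:2]*1000).astype(np.float32)); print(round(o["score"],2),zz.round(4),np.round(r,1) if 0 else r)
E
python3 st.py
```

```text
0.74 0.1066 ((544.1742553710938, 69.1072006225586), (28.648456573486328, 9.364461898803711), 82.76860046386719)
28.85 [0.5439 0.0652 0.1892] F [ 0.  -0.1  0.3] [0.7 0.4 0.4] tq [0.02 0.   0.01] yaw 82.6 open 0.699
```

View pics/w9.png

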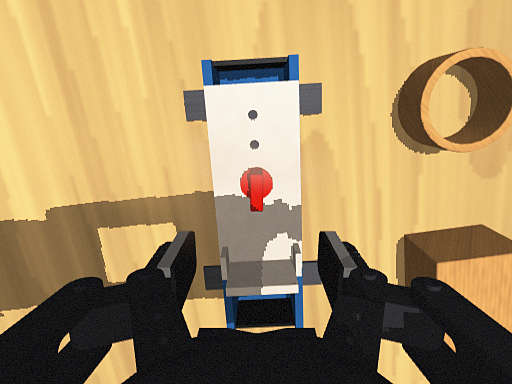

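The picture shows the red wing lying along the rail at about (257,185). Its top is about 106 mm up and it has turned about 87° relative to the rail, so the screw is locked and released.

```bash
python3 -c "
from bench import ctrl; print(ctrl.hand_in())"
```

```text
the job is handed in; nothing more can be done
None
```

The bracket is fastened: the foot went through both slots, the screw is turned about 87° and released, and the last camera check showed it locked with its wing top about 106 mm up; I handed the job in at about 29 s, and the hand-in call returned no verdict.

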